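# Stack the parts trays and fold the hold-down bar

### The arm

A 6-joint arm with a two-finger parallel gripper is mounted at the origin on the work surface; the furniture and walls round the work are solid. World frame = base frame: x ahead of the robot, y to its left, z up, the work surface at z = 0. Lengths are in m, angles in rad, forces in N, time in s.
With the tool pointing down it reaches from about 0.425 to 0.95 m from the base axis. Payload 3.5 kg.
Tool frame: the origin (TCP) lies at the very end of the fingers, on their centre line; the grasp point (between the pads) lies 19 mm behind it (ctrl.grip_point_offset is the distance from the TCP to the grasp point, in m); z points along the fingers, y is the line along which they close (so a half turn about z gives the same grasp; the last joint's range is limited). The gripper opens to 85 mm and grips with 20 to 120 N. Pads are 22 mm wide; open, the fingers measure 114 mm over their backs; the gripper's body (76 mm by 85 mm) begins 54 mm behind the grasp point. The pads swing forward as they close: fully open they stand 13 mm farther back than shut.
Start: joints at [1.138, 0.286, 1.577, -0, 1.279, -0.15], TCP at [0.188, 0.648, 0.231] pointing down, gripper open.
Joint ranges: [-2.77, 2.77], [-0.9, 2.22], [0.21, 2.48], [-1.53, 4.67], [0.24, 2.81], [-2.84, 2.84]. Speed limits (rad/s): [2.79, 2.79, 3.14, 3.14, 3.14, 3.14].

### API

Orientations are given as a unit quaternion [x, y, z, w].
In Python, from plant import ctrl gives the robot as it stands. The module is installed in compiled form; this text tells all that it offers.
- The arm moves only by the shell command python3 -m pendant 'ROWS' [OPENING] [FORCE]. ROWS is JSON, a list of rows, each an object of numbers: "dx", "dy", "dz": the shift along the tool's x, y, z in cm; "twist": the turn about the tool's z in degrees. A call has 1 to 10 rows; each row is the pose to reach, as a shift and turn from the pose commanded when the call began, along the tool's axes at that moment; what a row does not reach only later rows make up. A row lasts 1/8 s, in which the tool goes at most 62.5 mm and 10.7 degrees, less where a joint would pass 70% of its speed; a pose out of reach is approached as far as the arm can. A call with a gripper value outside its range is refused whole. OPENING is the opening in per cent of the stroke, from 0 (shut) to 100 (fully open), set as the call begins (- or left out, the last holds). The fingers move at their own pace and stop on an object; FORCE is the grip in N (left out, the last holds). Time passes only in rows, so rows that repeat a pose let the fingers close. It gives the time, the measured TCP pose, the force, the opening and the grip force at its end, in the units of the state.
- ctrl.get_state(): the state, without advancing time (a new reading comes with each control period).
- ctrl.read_camera(name): name is "scene" or "top"; returns a dict with "img" (480x640x3 uint8, red, green, blue), "depth" (480x640 float32, m along the optical axis (not along the pixel's ray), 0 where there is no reading), "camera_matrix" (3x3 intrinsics, pixels), "distortion" ([k1, k2, p1, p2, k3] as OpenCV has them; the pictures are not rectified), "xyz" and "rotation" of the camera in the world. Camera axes: x right, y up, looking along -z (the intrinsics and any distortion apply to the point x, -y, -z); pixel columns grow to the right and rows downward; lengths in m; the calibration is good to about 2 mm. A picture is of the moment at which its call begins.
- ctrl.sign_off(): hands the job in; it is judged then, once.
The state is a dict: "time": time; "qpos": joint angles; "dq": joint speeds; "joint_efforts": joint torques, N m; "eef_pos": TCP position; "tcp_rot": TCP orientation; "contact_force": force on the tool from outside, world axes, zero at the start; "wrist_torque": the same for the moment, N m; "opening": opening from 0.0 (shut) to 1.0 (fully open); "finger_force": force on a finger pad.
Only numpy, scipy, OpenCV 4.12 (cv2) and the standard library are available. Lean on these libraries where they do the work, as an engineer would, in place of code of your own. Each camera call takes 0.05 s, during which the arm holds its last target. There are 200 camera calls.

### The job

Put the parts trays away: take the timber offcut off the blue stand and set it down on the table beside it, then stack every tray on the stand, level, with all four corner holes over their posts. Fold up the jointed hold-down bar from its tip, the outer leaf (green pin) right back over the middle leaf first and then the middle leaf (yellow pin) over the inner one, and last swing the folded bar (red pin) fully home across the stacked trays. Leave the mug and the pencil where they are.

Things in the scene. Friction and masses are not known exactly. Their poses are not given: they have to be found in the camera images.
- stand: Fixed blue stand, base plate 112 (x) x 196 (y) x 8 mm. Origin on the table, midway between its 4 posts (9 mm thick, round tops 85 mm up, at x +-33, y +-53 mm). Hinge pillar, 22 mm thick, at y +90. Trays sit centred on the origin, long side along y, either way round: the first on the plate, the next on its rim (30 mm a tier)
- bar_pivot (a point): On the pillar's upright axis, 150 mm up; the inner leaf turns about it. The bar: 3 flat steel leaves 22 mm wide, 8 thick, one above the other, turning level, between 106 and 133 mm over the table. Only friction holds them (0.5 N m inner, 0.2 middle, 0.06 outer): a moved leaf carries those beyond it along as they stand
- bar_inner (a joint): angle of the inner leaf (pivot to red pin 120 mm), rad: 0 = home, lying across the middle of the trays from the pillar along the stand's -y direction, against its stop; grows as the leaf swings away counter-clockwise seen from above (over the stand's +x side); at most 2.6
- bar_inner_pin (a point): on the axis of the red grip pin (14 mm thick, upright, top at 168 mm over the table), 18 mm below its top, at the far end of the inner leaf. The middle leaf turns about this same axis
- bar_middle (a joint): angle of the middle leaf (red pin to yellow pin 105 mm), rad: 0 = folded back exactly over the inner leaf, against its stop; grows as it opens clockwise seen from above; at most 2.6
- bar_middle_pin (a point): on the axis of the yellow grip pin (14 mm thick, upright, top at 168 mm), 18 mm below its top, at the far end of the middle leaf. The outer leaf turns about this same axis
- bar_outer (a joint): angle of the outer leaf (yellow pin to green pin 55 mm), rad: 0 = folded back exactly over the middle leaf, against its stop; grows as it opens clockwise seen from above; at most 2.6
- bar_outer_pin (a point): on the axis of the green grip pin (14 mm thick, upright, top at 168 mm), 18 mm below its top, at the free end of the outer leaf (the tip of the bar). With all folded it stands 50 mm from the red pin
- offcut_centre (a point): centre of a loose timber offcut, 50 mm (x) by 75 mm (y) by 50 mm high, about 90 g, left standing on the stand's base plate between the posts, its sides roughly along the stand's. The table just behind the stand (+x side, within 140 mm of the stand's middle) is free
- coffee_mug_mid (a point): middle of a white enamel mug, 81 mm across, 82 mm high; a bystander (point 41 mm up)
- pencil_mid (a point): middle of a red flat carpenter's pencil, 188 mm long along its y, 8 mm thick, lying on the table; a bystander
- tray_a_centre (a point): centre, 15 mm above the underside, of the loose orange parts tray: 90 mm (x) by 130 mm (y) by 30 mm high, about 0.2 kg (0.14 to 0.28), floor 4 mm, walls 3 mm, four 14 mm square holes in the floor at x +-33, y +-53 mm. A grip rib 10 mm thick, 112 long, runs along y through the middle, its top 29 mm above the underside, 37 mm free on either side. May be absent
- tray_b_centre (a point): centre, 15 mm above the underside, of the loose white parts tray: 90 mm (x) by 130 mm (y) by 30 mm high, about 0.2 kg (0.14 to 0.28), floor 4 mm, walls 3 mm, four 14 mm square holes in the floor at x +-33, y +-53 mm. A grip rib 10 mm thick, 112 long, runs along y through the middle, its top 29 mm above the underside, 37 mm free on either side. May be absent
- tray_c_centre (a point): centre, 15 mm above the underside, of the loose green parts tray: 90 mm (x) by 130 mm (y) by 30 mm high, about 0.2 kg (0.14 to 0.28), floor 4 mm, walls 3 mm, four 14 mm square holes in the floor at x +-33, y +-53 mm. A grip rib 10 mm thick, 112 long, runs along y through the middle, its top 29 mm above the underside, 37 mm free on either side. May be absent
There are look-alikes about, which are no part of the job. Leave any turquoise look-alike of the part that bears offcut_centre alone.

How it is judged:
On the way, in this order (a step that is already met when the one before it is completed fails the run):
1. the outer leaf is folded back over the middle leaf, the others still open (value of joint bar_outer below 0.12 rad and value of joint bar_middle above 0.4 rad and value of joint bar_inner above 1 rad), for 0.2 s.
2. the middle leaf is folded over the inner leaf with the outer leaf still folded, the bar not yet over the trays (value of joint each of bar_outer, bar_middle below 0.12 rad and value of joint bar_inner above 0.5 rad), for 0.2 s.
3. the folded bar is home across all the stacked trays (value of joint each of bar_outer, bar_middle, bar_inner below 0.12 rad and horizontal distance between each of tray_a_centre, tray_b_centre, tray_c_centre and stand below 0.006 m and angle between the y axis of each of tray_a_centre, tray_b_centre, tray_c_centre and the y axis of stand, either way round below 0.08 rad and angle between each of tray_a_centre, tray_b_centre, tray_c_centre's own z axis and vertical below 0.06 rad and (z of tray_a_centre in the frame of stand between 0.019 and 0.027 m or z of tray_a_centre in the frame of stand between 0.049 and 0.057 m or z of tray_a_centre in the frame of stand between 0.079 and 0.087 m) and (z of tray_b_centre in the frame of stand between 0.019 and 0.027 m or z of tray_b_centre in the frame of stand between 0.049 and 0.057 m or z of tray_b_centre in the frame of stand between 0.079 and 0.087 m) and (z of tray_c_centre in the frame of stand between 0.019 and 0.027 m or z of tray_c_centre in the frame of stand between 0.049 and 0.057 m or z of tray_c_centre in the frame of stand between 0.079 and 0.087 m)), for 0.2 s.
At the end, for the whole second after the job is handed in: Trays level (0.06 rad), along the stand (0.08 rad), within 6 mm of its middle and 4 mm of a tier height (centre 23, 53 or 83 mm up); all bar leaves within 0.12 rad of 0; offcut at rest on the table, centre 100 mm or more from the stand's middle; mug upright (all of step 3 and height (world z) of offcut_centre below 0.045 m and (x of offcut_centre in the frame of stand above 0.074 m or x of offcut_centre in the frame of stand below -0.074 m or y of offcut_centre in the frame of stand above 0.13 m or y of offcut_centre in the frame of stand below -0.102 m) and linear speed of offcut below 0.02 m/s and angle between coffee_mug_mid's own z axis and vertical below 0.2 rad); the robot touches nothing.
It fails at once if the mug is tipped or moved more than 30 mm (distance of coffee_mug_mid from where it was at the start of the episode above 0.03 m or angle between coffee_mug_mid's own z axis and vertical above 0.5 rad).
It fails at once if the pencil is moved more than 30 mm (distance of pencil_mid from where it was at the start of the episode above 0.03 m).
Of tray_a, tray_b, tray_c only 2 to 3 are there at a start; the rules pass over those that are not, and their reading is None.
At some moment in a run one of tray_a, tray_b, tray_c may be knocked a few centimetres aside while the robot is not near it.
It also fails if it takes over 210 s, if anything falls off the work surface, if the arm or the gripper's body presses on something with over 40 N, if the wrist force passes 120 N, or if a joint passes its speed limit or range.

## Working session

There is one attempt and no reset: what is moved stays moved. The work goes in short steps, Python scripts to look and compute and a shell command to move; the robot and the scene stay as the last step left them, time stands still between calls to the robot, and variables do not carry over. Pictures are saved under pics/ and viewed, at most 14 in all, crops included, and the job is handed in when it is done.

```bash
mkdir -p pics
cat > h.py <<'E'
import numpy as np, cv2
from plant import ctrl
from scipy.spatial.transform import Rotation as R
def shot(name):
    c=ctrl.read_camera(name); c={k:(np.array(v) if k!='img' else v) for k,v in c.items()}
    r=c['rotation']; c['Rm']=r if r.shape==(3,3) else R.from_quat(r).as_matrix()
    return c
def save(c,fn): cv2.imwrite('pics/'+fn,cv2.cvtColor(c['img'],cv2.COLOR_RGB2BGR))
def ray(c,uv):
    p=cv2.undistortPoints(np.array(uv,float).reshape(-1,1,2),c['camera_matrix'],c['distortion']).reshape(-1,2)
    d=np.c_[p[:,0],-p[:,1],-np.ones(len(p))]
    return d@c['Rm'].T
def onz(c,uv,z):
    d=ray(c,uv); o=c['xyz']; return o+d*((z-o[2])/d[:,2])[:,None]
def cloud(c):
    h,w=c['depth'].shape
    u,v=np.meshgrid(np.arange(w),np.arange(h))
    d=ray(c,np.c_[u.ravel(),v.ravel()])
    P=c['xyz']+d*c['depth'].ravel()[:,None]
    P[c['depth'].ravel()==0]=np.nan
    return P.reshape(h,w,3)
def proj(c,P):
    q=(np.atleast_2d(P)-c['xyz'])@c['Rm']; q=q*[1,-1,-1]
    return cv2.projectPoints(q,np.zeros(3),np.zeros(3),c['camera_matrix'],c['distortion'])[0].reshape(-1,2)
E
python3 - <<'E'
from h import *
for n in('top','scene'):
    c=shot(n); save(c,n+'0.png'); print(n,c['xyz'],c['Rm'],c['camera_matrix'],c['distortion'])
    np.savez(n+'0.npz',**c)
s=ctrl.get_state();print(s, ctrl.grip_point_offset)
E
```

```text
top [0.30714862 0.00975625 1.14744071] [[ 0.0335125   0.97925343 -0.19984904]
 [-0.99943567  0.03237709 -0.0089478 ]
 [-0.00229163  0.20003613  0.97978584]] [[466.59393885   0.         310.94237784]
 [  0.         466.59393885 242.00816354]
 [  0.           0.           1.        ]] [-0.03980034  0.          0.          0.          0.        ]
scene [-0.12664773 -0.91178685  0.94795123] [[ 0.83440711  0.33427581 -0.43820596]
 [-0.55114702  0.50416921 -0.66486869]
 [-0.00131957  0.79628707  0.60491749]] [[574.73097286   0.         316.36267111]
 [  0.         574.73097286 231.68862033]
 [  0.           0.           1.        ]] [0.0185125 0.        0.        0.        0.       ]
{'time': 0.1, 'qpos': array([ 1.13806881e+00,  2.87126216e-01,  1.57804623e+00, -5.48108769e-05,
        1.27859613e+00, -1.49973938e-01]), 'dq': array([-0.00052431, -0.00030503, -0.00446349,  0.00086405, -0.0009565 ,
       -0.00085132]), 'joint_efforts': array([ 8.34490766e-04, -4.07299590e+01, -2.93697846e+01, -1.56272085e-04,
        3.42618194e-03, -2.20972134e-05]), 'eef_pos': array([0.18803803, 0.64765375, 0.23004427]), 'tcp_rot': array([ 1.40898375e-01,  9.90023466e-01, -1.04964839e-03, -2.87383704e-04]), 'contact_force': array([-0.52208133, -0.27520441, -0.03068109]), 'wrist_torque': array([ 0.05423997, -0.01890976,  0.05846845]), 'finger_force': 0.0, 'opening': 0.9996296080288205} 0.0187
```

View pics/top0.png

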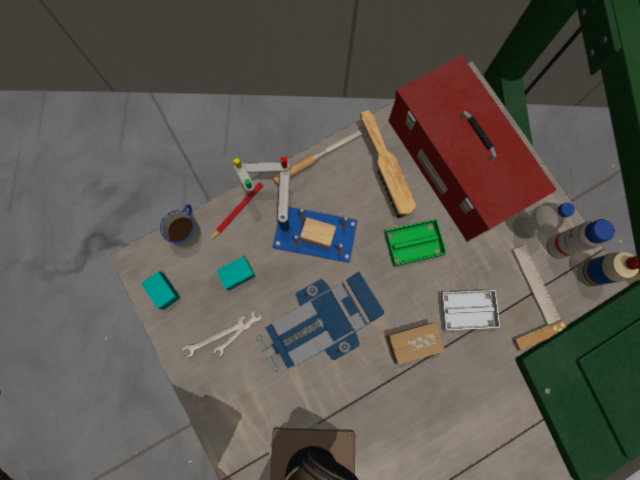

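View pics/scene0.png

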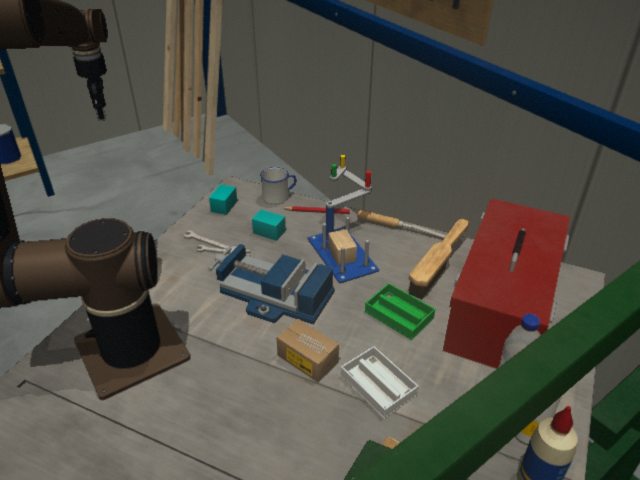

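The top view shows the stand at (315,235) with its pillar on the left. The red, yellow and green pins are at (284,162), (237,162) and (248,184). The green tray is at (415,242) and the white one at (470,310); there's no orange tray. The mug is at (178,226) and the pencil at (237,210).

```bash
cat > m.py <<'E'
from h import *
def hsv(c): return cv2.cvtColor(c['img'],cv2.COLOR_RGB2HSV)
def blob(m,near,r=45):
    # pixels of the mask connected group nearest to 'near'
    n,l,st,ce=cv2.connectedComponentsWithStats(m.astype(np.uint8))
    k=[i for i in range(1,n) if st[i,4]>6 and np.hypot(*(ce[i]-near))<r]
    k=max(k,key=lambda i:st[i,4]); return l==k
def pix(m): v,u=np.nonzero(m); return np.c_[u,v].astype(float)
def rect(c,m,z):
    P=onz(c,pix(m),z)[:,:2]*1000
    h=cv2.convexHull(P.astype(np.float32)); (ce,(a,b),an)=cv2.minAreaRect(h)
    an=an if a>b else an+90
    return np.array(ce)/1000,(max(a,b),min(a,b)),(an+90)%180-90   # long-axis angle, deg from world x
E
python3 - <<'E'
from m import *
c=dict(np.load('top0.npz')); H=hsv(c); P=cloud(c)
h,s,v=[H[...,i].astype(int) for i in range(3)]
blue=(h>105)&(h<122)&(s>170)&(v>70)
b=blob(blue,(315,240)); print('blue z',np.nanpercentile(P[b][:,2],[5,50,95]))
bp=b&(P[...,2]<0.02); print('plate',rect(c,bp,0.008),bp.sum())
red=((h<6)|(h>174))&(s>180)&(v>90); yel=(h>22)&(h<33)&(s>180)&(v>90); gr=(h>50)&(h<75)&(s>150)&(v>60)
for n,m,nr in(('red',red,(284,161)),('yel',yel,(237,161)),('grn',gr,(248,184))):
    q=blob(m,nr,15); z=P[q][:,2]; print(n,q.sum(),np.nanpercentile(z,[5,50,95]), pix(q).mean(0), np.ptp(pix(q),0))
    t=q&(P[...,2]>0.16); print('  top',t.sum(), onz(c,pix(t).mean(0),0.168), P[t].mean(0))
g=blob(gr,(415,242)); print('gtray',np.nanpercentile(P[g][:,2],[5,50,95]),rect(c,g&(P[...,2]>0.022),0.03),g.sum())
# white tray, by height window near its place
reg=np.zeros(h.shape,bool); reg[280:340,430:510]=1
w=reg&(P[...,2]>0.02)&(P[...,2]<0.04)&(s<60); w=blob(w,(470,310),40); print('wtray',np.nanpercentile(P[w][:,2],[5,50,95]),rect(c,w,0.03),w.sum())
reg[:]=0; reg[212:252,295:345]=1
o=reg&(P[...,2]>0.05)&(P[...,2]<0.066)&(h<30)&(s>40); o=blob(o,(318,233),15); print('offcut',rect(c,o,0.058),o.sum(),np.nanmedian(P[o],0))
# offcut & post tops
print('table z', np.nanmedian(P[300:340,360:380,2]))
reg[:]=0; reg[195:270,270:360]=1
pt=reg&(P[...,2]>0.075)&(P[...,2]<0.095); n,l,st,ce=cv2.connectedComponentsWithStats(pt.astype(np.uint8))
for i in range(1,n): 
    if st[i,4]>3: print('post',ce[i],st[i,4],np.nanmedian(P[l==i],0))
print('tcp pix',proj(c,[[.4,.2,0]]))
E
```

```text
blue z [0.00556915 0.00902646 0.01281035]
plate (array([0.56173395, 0.01151412]), (190.9747314453125, 107.44905853271484), 80.95928955078125) 1764
red 26 [0.16384306 0.16802827 0.17210682] [283.5        159.23076923] [5. 5.]
  top 25 [[0.69287866 0.0862934  0.168     ]] [0.6926299  0.08624259 0.168631  ]
yel 45 [0.14735685 0.16827876 0.17194839] [236.91111111 162.13333333] [6. 9.]
  top 35 [[0.6852878  0.19040391 0.168     ]] [0.68505996 0.19029394 0.16858526]
grn 24 [0.16551848 0.16873747 0.17279231] [247.08333333 181.95833333] [4. 6.]
  top 23 [[0.63730048 0.16370764 0.168     ]] [0.63697152 0.16355386 0.16897697]
gtray [0.00175091 0.00664015 0.03194667] (array([ 0.54447705, -0.23564983]), (130.9815216064453, 88.57219696044922), -75.11059951782227) 1714
wtray [0.02231285 0.030077   0.03429754] (array([ 0.38325824, -0.36492624]), (132.9183807373047, 90.88162231445312), -85.68085479736328) 556
offcut (array([0.55411011, 0.00549151]), (74.92251586914062, 52.273311614990234), 75.02082824707031) 654 [0.55438483 0.00547696 0.05869616]
table z 0.05448436566060533
post [301.         210.69230769] 13 [0.59789818 0.04540599 0.08372435]
post [344.76923077 219.15384615] 13 [ 0.58142745 -0.05849058  0.08437745]
post [284.14285714 223.28571429] 21 [0.56470726 0.08217429 0.08955789]
post [295.4 237.6] 15 [0.53323735 0.05680788 0.08334731]
post [339.91666667 245.66666667] 12 [ 0.51762582 -0.04819456  0.08508316]
tcp pix [[235.8855098  295.91904977]]
```

```bash
cat > go.py <<'E'
# usage: go.py x y z closing_angle_deg  -> tool-axis shift (cm) and twist (deg) from the present pose
import sys; from h import *
def need(x,y,z,ang):
    s=ctrl.get_state(); M=R.from_quat(s['tcp_rot']).as_matrix()
    d=M.T@(np.array([x,y,z])-s['eef_pos'])*100
    cur=np.degrees(np.arctan2(M[1,1],M[0,1])); t=-(ang-cur); t=(t+90)%180-90
    q6=np.degrees(s['qpos'][5]); q1=np.degrees(np.arctan2(y,x)); 
    print('dx %.2f dy %.2f dz %.2f twist %.1f'%(*d,t),'end q6~',[round(q1-ang+k) for k in(-360,-180,0,180,360) if abs(q1-ang+k)<163],'cur q6 %.0f cur ang %.1f'%(q6,cur))
if __name__=='__main__': need(*map(float,sys.argv[1:5]))
E
cat > st.py <<'E'
import numpy as np
O=np.array([.5575,-.0011]); A=np.radians(81.1)
Y=np.array([np.cos(A),np.sin(A)]); X=np.array([Y[1],-Y[0]])
def w(x,y): return O+x*X+y*Y
def s(p): d=np.asarray(p)[...,:2]-O; return np.stack([d@X,d@Y],-1)
E
python3 - <<'E'
from m import *; import st
c=dict(np.load('top0.npz')); P=cloud(c); S=st.s(P)
# max heights on the +x side
for x0 in np.arange(.06,.2,.02):
    print(round(x0,2),[ '%3d'%(1000*np.nanmax(np.where((S[...,0]>x0)&(S[...,0]<x0+.02)&(S[...,1]>y0)&(S[...,1]<y0+.03),P[...,2],0))) for y0 in np.arange(-.12,.12,.03)])
m=(np.hypot(*(S-[0,.09]).transpose(2,0,1))<.009); print('pillar top z',np.nanpercentile(P[m][:,2],[5,50,95]))
c2=dict(np.load('scene0.npz')); P2=cloud(c2); S2=st.s(P2)
for x in(-.033,.033):
  for y in(-.053,.053):
    for n,PP,SS in(('t',P,S),('s',P2,S2)):
      k=(np.hypot(*(SS-[x,y]).transpose(2,0,1))<.012)&(PP[...,2]>.076)&(PP[...,2]<.092); print(n,x,y,k.sum(),np.nanmean(SS[k],0).round(4),end=' ')
    print()
H=hsv(c2); h,s,v=[H[...,i].astype(int) for i in range(3)]
g=(h>50)&(h<75)&(s>150)&(v>60)&(P2[...,2]>.022)&(P2[...,2]<.036); g=blob(g,(400,310)); print('gtray scene',rect(c2,g,.03))
k=(np.hypot(*(P2[...,:2]-[.554,.0055]).transpose(2,0,1))<.05)&(P2[...,2]>.054)&(P2[...,2]<.064)&(h<30); print('offcut scene',rect(c2,k,.058))
E
python3 go.py .554 .006 .25 -15
```

```text
0.06 ['  7', '  5', '  6', '  5', '  6', '  8', '116', '119']
0.08 ['  7', '  5', '  5', '  5', '  5', '  7', '  9', '120']
0.1 ['  5', '  5', '  6', '  6', '  6', '  6', '  7', '172']
0.12 ['  5', '  6', '  5', '  7', '  6', '  6', '  6', '172']
0.14 ['  8', '  7', '  4', '  6', '  9', '  6', ' 33', ' 32']
0.16 [' 62', '  6', '  7', ' 10', '  5', ' 28', ' 35', ' 29']
0.18 [' 65', '  5', '  6', '  5', '  7', ' 30', ' 34', '  8']
0.2 [' 65', '  8', '  5', '  6', ' 25', ' 22', ' 21', '  3']
pillar top z [0.02176522 0.11303882 0.1176133 ]
t -0.033 -0.053 12 [-0.0321 -0.0526] s -0.033 -0.053 16 [-0.0331 -0.0557] 
t -0.033 0.053 13 [-0.0321  0.0529] s -0.033 0.053 11 [-0.0322  0.051 ] 
t 0.033 -0.053 11 [ 0.033  -0.0531] s 0.033 -0.053 14 [ 0.0326 -0.0563] 
t 0.033 0.053 13 [0.0335 0.0524] s 0.033 0.053 15 [0.0332 0.0498] 
gtray scene (array([ 0.53989764, -0.23887769]), (129.9320068359375, 94.72933197021484), -75.81768798828125)
offcut scene (array([0.55271954, 0.00208935]), (81.62482452392578, 51.63458251953125), 74.25251770019531)
dx -53.04 dy -51.41 dz -1.90 twist 88.8 end q6~ [16] cur q6 -9 cur ang 73.8
```

```bash
python3 -m pendant '[{"dx":-5,"dy":-5,"twist":10},{"dx":-10,"dy":-10,"twist":20},{"dx":-14,"dy":-14,"twist":30},{"dx":-18,"dy":-18,"twist":40},{"dx":-22,"dy":-22,"twist":50},{"dx":-26,"dy":-26,"twist":60},{"dx":-30,"dy":-30,"twist":70},{"dx":-34,"dy":-34,"twist":80},{"dx":-38,"dy":-38,"twist":88},{"dx":-42,"dy":-42,"twist":88}]' 100 60; python3 go.py .554 .005 .2 -15
```

```text
dx -53.07 dy -51.50 dz 3.10 twist 88.8 end q6~ [16] cur q6 -9 cur ang 73.8$[0]: bad value
```

```bash
python3 -m pendant '[{"dx":-4,"dy":-4,"dz":0,"twist":10},{"dx":-8,"dy":-8,"dz":0,"twist":20},{"dx":-12,"dy":-12,"dz":0,"twist":30},{"dx":-16,"dy":-16,"dz":0,"twist":40},{"dx":-20,"dy":-20,"dz":0,"twist":50},{"dx":-24,"dy":-24,"dz":0,"twist":60},{"dx":-28,"dy":-28,"dz":0,"twist":70},{"dx":-32,"dy":-32,"dz":0,"twist":80},{"dx":-36,"dy":-36,"dz":0,"twist":88},{"dx":-40,"dy":-40,"dz":0,"twist":88}]' 100 60; python3 go.py .554 .005 .2 -15
```

```text
time: 1.35
eef_pos: [0.4611, 0.1507, 0.2311]
tcp_rot: [0.789, 0.614, -0.0, -0.0]
contact_force: [0.1, 0.2, 0.7]
opening: 1.0
finger_force: 0.0
dx -11.84 dy 12.59 dz 3.10 twist 0.7 end q6~ [16] cur q6 20 cur ang -14.3
```

```bash
python3 -m pendant '[{"dx":-4,"dy":4,"dz":1,"twist":0.7},{"dx":-8,"dy":8,"dz":2,"twist":0.7},{"dx":-11.8,"dy":12.6,"dz":4,"twist":0.7},{"dx":-11.8,"dy":12.6,"dz":6,"twist":0.7},{"dx":-11.8,"dy":12.6,"dz":9,"twist":0.7},{"dx":-11.8,"dy":12.6,"dz":12,"twist":0.7},{"dx":-11.8,"dy":12.6,"dz":15,"twist":0.7},{"dx":-11.8,"dy":12.6,"dz":18,"twist":0.7},{"dx":-11.8,"dy":12.6,"dz":20,"twist":0.7},{"dx":-11.8,"dy":12.6,"dz":20.3,"twist":0.7}]' 100 60; python3 -m pendant '[{"dx":0,"dy":0,"dz":0,"twist":0},{"dx":0,"dy":0,"dz":0,"twist":0},{"dx":0,"dy":0,"dz":0,"twist":0},{"dx":0,"dy":0,"dz":0,"twist":0},{"dx":0,"dy":0,"dz":0,"twist":0},{"dx":0,"dy":0,"dz":0,"twist":0},{"dx":0,"dy":0,"dz":0,"twist":0},{"dx":0,"dy":0,"dz":0,"twist":0}]' 40 40
```

```text
time: 2.6
eef_pos: [0.5522, 0.0074, 0.0262]
tcp_rot: [0.793, 0.609, -0.002, -0.002]
contact_force: [-0.1, 0.3, -0.2]
opening: 1.002
finger_force: 0.0
time: 3.6
eef_pos: [0.5552, 0.007, 0.0298]
tcp_rot: [0.793, 0.609, 0.001, 0.001]
contact_force: [-0.6, 0.5, 4.7]
opening: 0.579
finger_force: 43.9
```

```bash
python3 -m pendant '[{"dx":0,"dy":0,"dz":-1,"twist":0},{"dx":0,"dy":0,"dz":-3,"twist":0},{"dx":0,"dy":0,"dz":-5,"twist":0},{"dx":0,"dy":0,"dz":-7,"twist":0},{"dx":0,"dy":0,"dz":-9,"twist":0},{"dx":0,"dy":0,"dz":-10.5,"twist":0},{"dx":0,"dy":0,"dz":-11,"twist":0},{"dx":0,"dy":0,"dz":-11,"twist":0}]'; python3 -c "
import st;from go import need
need(*st.w(.11,-.022),.026,-8.9)"
```

```text
time: 4.6
eef_pos: [0.5538, 0.0072, 0.1382]
tcp_rot: [0.793, 0.609, -0.0, -0.0]
contact_force: [-0.5, 0.2, -0.5]
opening: 0.576
finger_force: 43.2
dx -1.74 dy 11.74 dz 11.22 twist -6.0 end q6~ [5] cur q6 5 cur ang -14.9
```

```bash
python3 -m pendant '[{"dx":-0.6,"dy":3,"dz":0,"twist":-2},{"dx":-1.2,"dy":6,"dz":0,"twist":-4},{"dx":-1.7,"dy":9,"dz":0,"twist":-6},{"dx":-1.7,"dy":11.7,"dz":0,"twist":-6},{"dx":-1.7,"dy":11.7,"dz":2,"twist":-6},{"dx":-1.7,"dy":11.7,"dz":5,"twist":-6},{"dx":-1.7,"dy":11.7,"dz":8,"twist":-6},{"dx":-1.7,"dy":11.7,"dz":10,"twist":-6},{"dx":-1.7,"dy":11.7,"dz":11,"twist":-6},{"dx":-1.7,"dy":11.7,"dz":11.4,"twist":-6}]'; python3 -m pendant '[{"dx":0,"dy":0,"dz":0,"twist":0},{"dx":0,"dy":0,"dz":0,"twist":0}]'; python3 -m pendant '[{"dx":0,"dy":0,"dz":0,"twist":0},{"dx":0,"dy":0,"dz":0,"twist":0},{"dx":0,"dy":0,"dz":0,"twist":0},{"dx":0,"dy":0,"dz":0,"twist":0}]' 74;  python3 -m pendant '[{"dx":0,"dy":0,"dz":-3,"twist":0},{"dx":0,"dy":0,"dz":-7,"twist":0},{"dx":0,"dy":0,"dz":-12,"twist":0},{"dx":0,"dy":0,"dz":-16,"twist":0},{"dx":0,"dy":0,"dz":-18,"twist":0},{"dx":0,"dy":0,"dz":-18,"twist":0}]'
python3 go.py .5445 -.2356 .2 14.9
```

```text
time: 5.85
eef_pos: [0.6624, -0.0393, 0.0238]
tcp_rot: [0.76, 0.65, -0.0, -0.0]
contact_force: [-0.5, -0.7, -2.1]
opening: 0.574
finger_force: 43.2
time: 6.1
eef_pos: [0.6636, -0.0396, 0.0257]
tcp_rot: [0.76, 0.65, 0.001, 0.001]
contact_force: [-0.4, -0.1, -0.8]
opening: 0.579
finger_force: 43.2
time: 6.6
eef_pos: [0.6627, -0.0394, 0.0244]
tcp_rot: [0.76, 0.65, 0.0, 0.0]
contact_force: [-0.0, 0.1, -0.9]
opening: 0.737
finger_force: 0.0
time: 7.35
eef_pos: [0.6634, -0.0395, 0.2058]
tcp_rot: [0.76, 0.65, 0.001, 0.001]
contact_force: [0.4, -1.2, 0.1]
opening: 0.738
finger_force: 0.0
dx -21.21 dy -8.71 dz 0.56 twist -23.8 end q6~ [-38, 142] cur q6 -3 cur ang -8.9
```

```bash
cat > tr.py <<'E'
from m import *; import st
def trays(c,near=((415,242),(470,310))):
    H=hsv(c);P=cloud(c);h,s,v=[H[...,i].astype(int) for i in range(3)]; z=(P[...,2]>.02)&(P[...,2]<.04)
    out={}
    for n,m,nr in(('green',(h>50)&(h<75)&(s>120)&z,near[0]),('white',(s<60)&(v>90)&z,near[1])):
        try: b=blob(m,nr,60); out[n]=rect(c,b,.03); print(n,out[n])
        except ValueError: print(n,'not seen')
    return out
E
python3 - <<'E'
from tr import *
c=shot('top'); save(c,'t1.png'); t=trays(c); H=hsv(c);P=cloud(c)
S=st.s(P); k=(abs(S[...,0]-.11)<.06)&(abs(S[...,1]+.02)<.07)&(P[...,2]>.04)&(P[...,2]<.058)
print('offcut',k.sum(),np.nanmean(S[k],0) if k.sum() else '')
E
python3 go.py .5445 -.2356 .01 14.9
```

```text
green (array([ 0.54478845, -0.23492882]), (133.19789123535156, 88.77658081054688), -75.16357135772705)
white (array([ 0.38330597, -0.36555817]), (131.6509552001953, 90.88162231445312), -85.68085479736328)
offcut 0 
dx -21.22 dy -8.59 dz 19.36 twist -23.8 end q6~ [-38, 142] cur q6 -3 cur ang -8.9
```

View pics/t1.png

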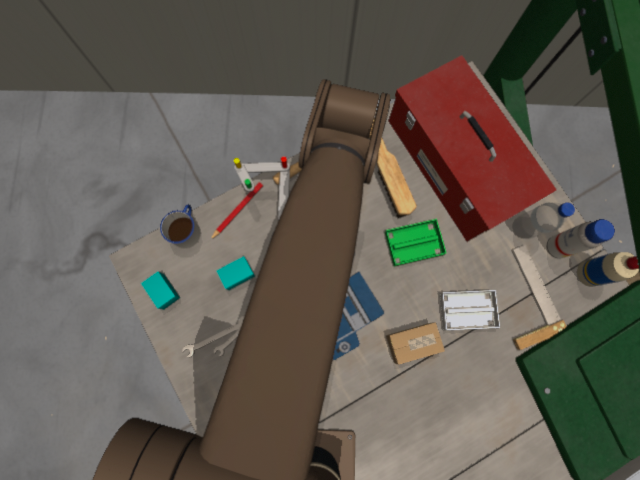

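Trays are unmoved at (415,242) and (470,310), and the arm hides the stand. Now I'll pick the green tray by its rib.

```bash
python3 -m pendant '[{"dx":-4,"dy":-2,"dz":0,"twist":-8},{"dx":-8,"dy":-4,"dz":0,"twist":-16},{"dx":-12,"dy":-6,"dz":0,"twist":-23.8},{"dx":-16,"dy":-7.5,"dz":0,"twist":-23.8},{"dx":-20,"dy":-8.6,"dz":0,"twist":-23.8},{"dx":-21.2,"dy":-8.6,"dz":3,"twist":-23.8},{"dx":-21.2,"dy":-8.6,"dz":7,"twist":-23.8},{"dx":-21.2,"dy":-8.6,"dz":11,"twist":-23.8},{"dx":-21.2,"dy":-8.6,"dz":12.5,"twist":-23.8},{"dx":-21.2,"dy":-8.6,"dz":12.5,"twist":-23.8}]' 40 60; python3 go.py .5446 -.2353 .01 14.9
```

```text
time: 8.65
eef_pos: [0.5436, -0.2346, 0.077]
tcp_rot: [0.609, 0.793, -0.0, -0.002]
contact_force: [0.2, 0.3, 0.1]
opening: 0.4
finger_force: 0.0
dx -0.12 dy 0.10 dz 6.70 twist 0.0 end q6~ [-38, 142] cur q6 -48 cur ang 14.9
```

```bash
python3 -m pendant '[{"dx":-0.1,"dy":0.1,"dz":2,"twist":0},{"dx":-0.1,"dy":0.1,"dz":4,"twist":0},{"dx":-0.1,"dy":0.1,"dz":5.5,"twist":0},{"dx":-0.1,"dy":0.1,"dz":6.3,"twist":0},{"dx":-0.1,"dy":0.1,"dz":6.6,"twist":0},{"dx":-0.1,"dy":0.1,"dz":6.6,"twist":0}]'; python3 -m pendant '[{"dx":0,"dy":0,"dz":0,"twist":0},{"dx":0,"dy":0,"dz":0,"twist":0},{"dx":0,"dy":0,"dz":0,"twist":0},{"dx":0,"dy":0,"dz":0,"twist":0},{"dx":0,"dy":0,"dz":0,"twist":0},{"dx":0,"dy":0,"dz":0,"twist":0}]' 5 80; python3 go.py .5446 -.2353 .01 14.9
```

```text
time: 9.4
eef_pos: [0.5464, -0.2364, 0.0135]
tcp_rot: [0.609, 0.793, 0.0, 0.0]
contact_force: [-0.3, -0.6, 0.3]
opening: 0.399
finger_force: 0.0
time: 10.15
eef_pos: [0.5467, -0.2366, 0.0143]
tcp_rot: [0.609, 0.793, 0.0, 0.001]
contact_force: [-0.7, 0.4, 5.2]
opening: 0.09
finger_force: 80.7
dx 0.18 dy -0.17 dz 0.43 twist 0.0 end q6~ [-38, 142] cur q6 -48 cur ang 14.9
```

```bash
python3 -m pendant '[{"dx":0,"dy":0,"dz":-1,"twist":0},{"dx":0,"dy":0,"dz":-3,"twist":0},{"dx":0,"dy":0,"dz":-5,"twist":0},{"dx":0,"dy":0,"dz":-7,"twist":0},{"dx":0,"dy":0,"dz":-9,"twist":0},{"dx":0,"dy":0,"dz":-10.5,"twist":0},{"dx":0,"dy":0,"dz":-11.3,"twist":0},{"dx":0,"dy":0,"dz":-11.3,"twist":0}]'; python3 -c "
import st;from go import need
need(*st.w(0,-.0019),.125,-8.9)"
```

```text
time: 11.15
eef_pos: [0.5464, -0.2364, 0.1269]
tcp_rot: [0.609, 0.793, 0.0, 0.0]
contact_force: [-0.8, -0.3, -2.0]
opening: 0.091
finger_force: 79.6
dx 22.27 dy 7.05 dz 0.18 twist 23.8 end q6~ [9] cur q6 -48 cur ang 14.9
```

```bash
python3 -m pendant '[{"dx":2,"dy":0.6,"dz":0,"twist":3},{"dx":5,"dy":1.5,"dz":0,"twist":6},{"dx":8,"dy":2.5,"dz":0,"twist":9},{"dx":11,"dy":3.5,"dz":0,"twist":12},{"dx":14,"dy":4.5,"dz":0,"twist":15},{"dx":17,"dy":5.5,"dz":0,"twist":18},{"dx":19.5,"dy":6.3,"dz":0,"twist":21},{"dx":21.5,"dy":6.8,"dz":0,"twist":23.8},{"dx":22.3,"dy":7.1,"dz":0,"twist":23.8},{"dx":22.3,"dy":7.1,"dz":0,"twist":23.8}]'; python3 -m pendant '[{"dx":0,"dy":0,"dz":0,"twist":0},{"dx":0,"dy":0,"dz":0,"twist":0}]'
python3 - <<'E'
from m import *; import st; from go import need
c=shot('scene'); cv2.imwrite('pics/s1.png',cv2.resize(c['img'][180:340,240:440,::-1],(800,640))[:600])
need(*st.w(0,-.0019),.125,-8.9)
E
```

```text
time: 12.4
eef_pos: [0.5572, -0.0023, 0.1258]
tcp_rot: [0.759, 0.651, -0.0, -0.0]
contact_force: [-0.1, -0.3, -1.4]
opening: 0.092
finger_force: 79.7
time: 12.65
eef_pos: [0.5575, -0.0032, 0.1263]
tcp_rot: [0.76, 0.65, -0.0, 0.0]
contact_force: [0.4, 0.1, -1.8]
opening: 0.087
finger_force: 79.7
dx 0.01 dy -0.03 dz 0.13 twist -0.0 end q6~ [9] cur q6 -2 cur ang -8.9
```

View pics/s1.png

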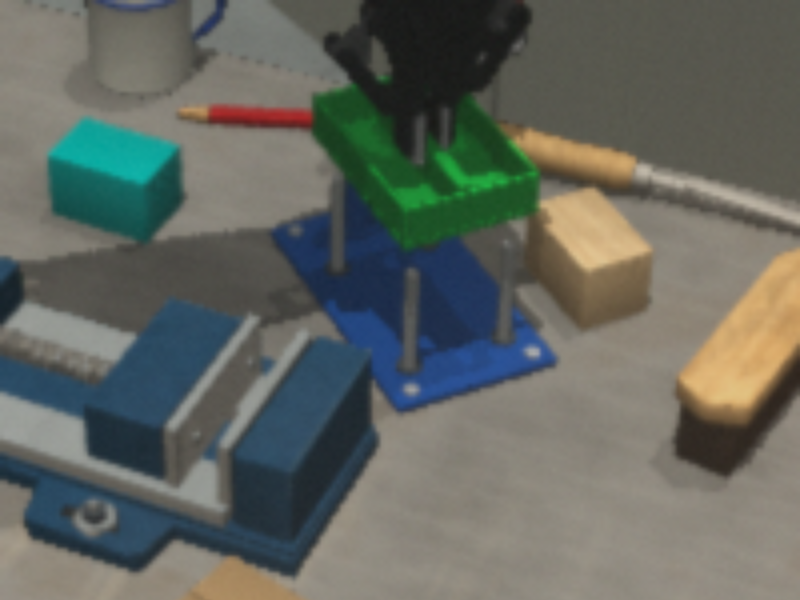

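The tray is held level over the posts, and the offcut stands behind the stand. I'll lower it gently and watch the force.

```bash
python3 -m pendant '[{"dx":0,"dy":0,"dz":0.5,"twist":0},{"dx":0,"dy":0,"dz":1,"twist":0},{"dx":0,"dy":0,"dz":1.5,"twist":0},{"dx":0,"dy":0,"dz":2,"twist":0},{"dx":0,"dy":0,"dz":2.4,"twist":0},{"dx":0,"dy":0,"dz":2.8,"twist":0},{"dx":0,"dy":0,"dz":3.1,"twist":0},{"dx":0,"dy":0,"dz":3.3,"twist":0},{"dx":0,"dy":0,"dz":3.3,"twist":0}]'
```

```text
time: 13.82
eef_pos: [0.5574, -0.0024, 0.0932]
tcp_rot: [0.76, 0.65, -0.0, -0.0]
contact_force: [-0.0, 0.2, -2.7]
opening: 0.09
finger_force: 79.7
```

```bash
python3 -m pendant '[{"dx":0,"dy":0,"dz":0.7,"twist":0},{"dx":0,"dy":0,"dz":1.5,"twist":0},{"dx":0,"dy":0,"dz":2.3,"twist":0},{"dx":0,"dy":0,"dz":3.1,"twist":0},{"dx":0,"dy":0,"dz":4,"twist":0},{"dx":0,"dy":0,"dz":4.8,"twist":0},{"dx":0,"dy":0,"dz":5.6,"twist":0},{"dx":0,"dy":0,"dz":6.2,"twist":0},{"dx":0,"dy":0,"dz":6.7,"twist":0},{"dx":0,"dy":0,"dz":6.9,"twist":0}]'; python3 -m pendant '[{"dx":0,"dy":0,"dz":0,"twist":0},{"dx":0,"dy":0,"dz":0,"twist":0}]'
```

```text
time: 15.08
eef_pos: [0.5573, -0.0024, 0.024]
tcp_rot: [0.76, 0.65, -0.0, -0.0]
contact_force: [-0.0, -0.0, -2.1]
opening: 0.088
finger_force: 79.7
time: 15.32
eef_pos: [0.5577, -0.0025, 0.0246]
tcp_rot: [0.76, 0.65, 0.0, 0.0]
contact_force: [-0.0, 0.3, -2.8]
opening: 0.089
finger_force: 79.7
```

```bash
python3 -m pendant '[{"dx":0,"dy":0,"dz":0.1,"twist":0},{"dx":0,"dy":0,"dz":0.2,"twist":0},{"dx":0,"dy":0,"dz":0.2,"twist":0}]'; python3 -m pendant '[{"dx":0,"dy":0,"dz":0,"twist":0},{"dx":0,"dy":0,"dz":0,"twist":0},{"dx":0,"dy":0,"dz":0,"twist":0},{"dx":0,"dy":0,"dz":0,"twist":0}]' 35;  python3 -m pendant '[{"dx":0,"dy":0,"dz":-1,"twist":0},{"dx":0,"dy":0,"dz":-3,"twist":0},{"dx":0,"dy":0,"dz":-6,"twist":0},{"dx":0,"dy":0,"dz":-10,"twist":0},{"dx":0,"dy":0,"dz":-14,"twist":0},{"dx":0,"dy":0,"dz":-17,"twist":0},{"dx":0,"dy":0,"dz":-17,"twist":0}]'
python3 - <<'E'
from tr import *; from go import need
c=shot('top'); t=trays(c); need(.3833,-.3653,.2,4.3)
E
```

```text
time: 15.7
eef_pos: [0.5575, -0.0025, 0.0224]
tcp_rot: [0.76, 0.65, 0.0, 0.0]
contact_force: [-0.1, 0.6, -2.6]
opening: 0.089
finger_force: 79.8
time: 16.2
eef_pos: [0.5576, -0.0025, 0.0225]
tcp_rot: [0.76, 0.65, 0.0, 0.0]
contact_force: [0.3, 0.2, -0.2]
opening: 0.355
finger_force: 0.0
time: 17.08
eef_pos: [0.5597, -0.0028, 0.1975]
tcp_rot: [0.76, 0.65, 0.003, 0.004]
contact_force: [0.6, -0.7, -0.6]
opening: 0.351
finger_force: 0.0
green not seen
white (array([ 0.38330597, -0.36555817]), (131.6509552001953, 90.88162231445312), -85.68085479736328)
dx -38.54 dy -11.68 dz -0.57 twist -13.2 end q6~ [-48, 132] cur q6 -2 cur ang -8.9
```

```bash
python3 -m pendant '[{"dx":-4,"dy":-1,"dz":0,"twist":-2},{"dx":-8,"dy":-2.5,"dz":0,"twist":-4},{"dx":-13,"dy":-4,"dz":0,"twist":-6},{"dx":-18,"dy":-5.5,"dz":0,"twist":-8},{"dx":-23,"dy":-7,"dz":0,"twist":-10},{"dx":-28,"dy":-8.5,"dz":0,"twist":-12},{"dx":-33,"dy":-10,"dz":0,"twist":-13.2},{"dx":-37,"dy":-11.2,"dz":1,"twist":-13.2},{"dx":-38.5,"dy":-11.7,"dz":4,"twist":-13.2},{"dx":-38.5,"dy":-11.7,"dz":8,"twist":-13.2}]' 40;python3 -m pendant '[{"dx":0,"dy":0,"dz":1,"twist":0},{"dx":0,"dy":0,"dz":3,"twist":0},{"dx":0,"dy":0,"dz":4,"twist":0},{"dx":0,"dy":0,"dz":4,"twist":0}]'; python3 go.py .3833 -.3655 .012 4.3
```

```text
time: 18.38
eef_pos: [0.3814, -0.3659, 0.1111]
tcp_rot: [0.681, 0.732, -0.0, 0.0]
contact_force: [-0.2, 0.1, -1.0]
opening: 0.4
finger_force: 0.0
time: 18.88
eef_pos: [0.3822, -0.3642, 0.072]
tcp_rot: [0.68, 0.733, 0.0, -0.001]
contact_force: [0.5, -1.3, 0.3]
opening: 0.398
finger_force: 0.0
dx -0.15 dy 0.11 dz 6.00 twist 0.0 end q6~ [-48, 132] cur q6 -59 cur ang 4.3
```

```bash
python3 -m pendant '[{"dx":-0.1,"dy":0.1,"dz":2,"twist":0},{"dx":-0.1,"dy":0.1,"dz":4,"twist":0},{"dx":-0.1,"dy":0.1,"dz":5,"twist":0},{"dx":-0.1,"dy":0.1,"dz":5.7,"twist":0},{"dx":-0.1,"dy":0.1,"dz":5.9,"twist":0},{"dx":-0.1,"dy":0.1,"dz":5.9,"twist":0},{"dx":-0.1,"dy":0.1,"dz":5.9,"twist":0}]'; python3 -m pendant '[{"dx":0,"dy":0,"dz":0,"twist":0},{"dx":0,"dy":0,"dz":0,"twist":0},{"dx":0,"dy":0,"dz":0,"twist":0},{"dx":0,"dy":0,"dz":0,"twist":0},{"dx":0,"dy":0,"dz":0,"twist":0},{"dx":0,"dy":0,"dz":0,"twist":0}]' 5 80; python3 -m pendant '[{"dx":0,"dy":0,"dz":-1,"twist":0},{"dx":0,"dy":0,"dz":-3,"twist":0},{"dx":0,"dy":0,"dz":-5,"twist":0},{"dx":0,"dy":0,"dz":-7,"twist":0},{"dx":0,"dy":0,"dz":-9,"twist":0},{"dx":0,"dy":0,"dz":-10.5,"twist":0},{"dx":0,"dy":0,"dz":-11.3,"twist":0},{"dx":0,"dy":0,"dz":-11.3,"twist":0}]'; python3 -c "
import st;from go import need
need(*st.w(0,-.0005),.125,-8.9)"
```

```text
time: 19.75
eef_pos: [0.3836, -0.366, 0.0139]
tcp_rot: [0.68, 0.733, -0.0, 0.001]
contact_force: [-0.4, -0.2, -0.7]
opening: 0.4
finger_force: 0.0
time: 20.5
eef_pos: [0.3835, -0.3659, 0.0139]
tcp_rot: [0.68, 0.733, -0.0, 0.0]
contact_force: [-0.8, 0.7, 5.9]
opening: 0.087
finger_force: 80.1
time: 21.5
eef_pos: [0.3834, -0.3657, 0.1266]
tcp_rot: [0.68, 0.733, -0.0, 0.0]
contact_force: [0.5, -0.0, -2.6]
opening: 0.096
finger_force: 79.1
dx 35.01 dy 20.08 dz 0.15 twist 13.2 end q6~ [9] cur q6 -59 cur ang 4.3
```

```bash
python3 -m pendant '[{"dx":1.5,"dy":1,"dz":0,"twist":0.7},{"dx":5,"dy":3,"dz":0,"twist":2},{"dx":9,"dy":5.3,"dz":0,"twist":3.5},{"dx":13,"dy":7.5,"dz":0,"twist":5},{"dx":17,"dy":9.8,"dz":0,"twist":6.5},{"dx":21,"dy":12,"dz":0,"twist":8},{"dx":25,"dy":14.3,"dz":0,"twist":9.5},{"dx":29,"dy":16.6,"dz":0,"twist":11},{"dx":32,"dy":18.4,"dz":0,"twist":12.3},{"dx":34,"dy":19.5,"dz":0,"twist":13.2}]'; python3 -m pendant '[{"dx":0.6,"dy":0.4,"dz":0,"twist":0},{"dx":1,"dy":0.6,"dz":0,"twist":0},{"dx":1,"dy":0.6,"dz":0,"twist":0},{"dx":1,"dy":0.6,"dz":0,"twist":0}]';python3 -c "
import st;from go import need
need(*st.w(0,-.0005),.125,-8.9)"
```

```text
time: 22.75
eef_pos: [0.5521, -0.0102, 0.125]
tcp_rot: [0.76, 0.65, -0.001, -0.001]
contact_force: [-0.5, 0.5, -2.2]
opening: 0.09
finger_force: 79.0
time: 23.25
eef_pos: [0.5595, -0.0038, 0.1262]
tcp_rot: [0.76, 0.65, -0.0, -0.0]
contact_force: [-0.5, -0.3, -2.8]
opening: 0.089
finger_force: 79.0
dx 0.18 dy -0.24 dz 0.12 twist -0.1 end q6~ [9] cur q6 -2 cur ang -9.0
```

```bash
python3 -m pendant '[{"dx":0.2,"dy":-0.2,"dz":0,"twist":0},{"dx":0.2,"dy":-0.2,"dz":0.3,"twist":0},{"dx":0.2,"dy":-0.2,"dz":0.8,"twist":0},{"dx":0.2,"dy":-0.2,"dz":1.3,"twist":0},{"dx":0.2,"dy":-0.2,"dz":1.8,"twist":0},{"dx":0.2,"dy":-0.2,"dz":2.3,"twist":0},{"dx":0.2,"dy":-0.2,"dz":2.8,"twist":0},{"dx":0.2,"dy":-0.2,"dz":3.2,"twist":0},{"dx":0.2,"dy":-0.2,"dz":3.3,"twist":0},{"dx":0.2,"dy":-0.2,"dz":3.3,"twist":0}]'
```

```text
time: 24.5
eef_pos: [0.5582, -0.0007, 0.0933]
tcp_rot: [0.76, 0.65, 0.0, 0.0]
contact_force: [0.1, 0.6, -1.6]
opening: 0.09
finger_force: 79.0
```

```bash
python3 -m pendant '[{"dx":0,"dy":0,"dz":0.6,"twist":0},{"dx":0,"dy":0,"dz":1.2,"twist":0},{"dx":0,"dy":0,"dz":1.8,"twist":0},{"dx":0,"dy":0,"dz":2.4,"twist":0},{"dx":0,"dy":0,"dz":3,"twist":0},{"dx":0,"dy":0,"dz":3.5,"twist":0},{"dx":0,"dy":0,"dz":3.9,"twist":0},{"dx":0,"dy":0,"dz":4.1,"twist":0},{"dx":0,"dy":0,"dz":4.1,"twist":0}]'; python3 -m pendant '[{"dx":0,"dy":0,"dz":0,"twist":0},{"dx":0,"dy":0,"dz":0,"twist":0},{"dx":0,"dy":0,"dz":0,"twist":0},{"dx":0,"dy":0,"dz":0,"twist":0}]' 35;  python3 -m pendant '[{"dx":0,"dy":0,"dz":-1,"twist":0},{"dx":0,"dy":0,"dz":-3,"twist":0},{"dx":0,"dy":0,"dz":-6,"twist":0},{"dx":0,"dy":0,"dz":-10,"twist":0},{"dx":0,"dy":0,"dz":-14,"twist":0},{"dx":0,"dy":0,"dz":-17,"twist":0},{"dx":0,"dy":0,"dz":-17,"twist":0}]'; python3 go.py .55 -.2 .22 -9
```

```text
time: 25.62
eef_pos: [0.5581, -0.0008, 0.0523]
tcp_rot: [0.76, 0.65, -0.0, -0.0]
contact_force: [-0.4, 0.0, -2.2]
opening: 0.09
finger_force: 79.1
time: 26.12
eef_pos: [0.5583, -0.0008, 0.0526]
tcp_rot: [0.76, 0.65, 0.0, 0.0]
contact_force: [-0.8, -0.4, -0.0]
opening: 0.348
finger_force: 0.0
time: 27.0
eef_pos: [0.56, -0.001, 0.2265]
tcp_rot: [0.76, 0.65, 0.002, 0.003]
contact_force: [0.2, 0.0, 0.4]
opening: 0.351
finger_force: 0.0
dx -19.81 dy 2.09 dz 0.67 twist 0.1 end q6~ [-11] cur q6 -2 cur ang -8.9
```

Move aside to see everything, then measure the pins and stack again.

```bash
python3 -m pendant '[{"dx":-5,"dy":0,"dz":0,"twist":0},{"dx":-10,"dy":0,"dz":0,"twist":0},{"dx":-15,"dy":0,"dz":0,"twist":0},{"dx":-20,"dy":0,"dz":0,"twist":0},{"dx":-25,"dy":0,"dz":0,"twist":0},{"dx":-28,"dy":0,"dz":0,"twist":0},{"dx":-28,"dy":0,"dz":0,"twist":0}]' 25
cat > pins.py <<'E'
from m import *; import st
def pins(c,verbose=1):
    H=hsv(c);P=cloud(c);h,s,v=[H[...,i].astype(int) for i in range(3)]; z=(P[...,2]>.155)&(P[...,2]<.18)
    o={}
    for n,m in(('red',((h<6)|(h>174))&(s>170)),('yel',(h>22)&(h<33)&(s>170)),('grn',(h>50)&(h<80)&(s>140))):
        k=m&z&(v>60)&(np.hypot(P[...,0]-.6,P[...,1]-.08)<.22)
        if k.sum()>5: o[n]=onz(c,pix(k).mean(0),.168)[0,:2]
    o['piv']=st.w(0,.09)
    print({k:(v.round(4).tolist()) for k,v in o.items()})
    a=lambda p,q:np.degrees(np.arctan2(*(q-p)[::-1])); w=lambda x:(x+180)%360-180
    if len(o)==4: print('inner %.3f middle %.3f outer %.3f rad'%tuple(np.radians([w(a(o['piv'],o['red'])+98.9),w(a(o['red'],o['piv'])-a(o['red'],o['yel'])),w(a(o['yel'],o['red'])-a(o['yel'],o['grn']))])))
    return o
E
python3 - <<'E'
from pins import *
c=shot('top'); save(c,'t2.png'); pins(c)
P=cloud(c); S=st.s(P); k=(P[...,2]>.062)&(P[...,2]<.074)&(abs(S[...,0])<.06)&(abs(S[...,1])<.08)
b=rect(c,k,.068); print('top tray',b,st.s(b[0]))
E
```

```text
time: 27.88
eef_pos: [0.5136, -0.2788, 0.2206]
tcp_rot: [0.761, 0.649, -0.0, -0.001]
contact_force: [-0.5, 1.0, -0.4]
opening: 0.252
finger_force: 0.0
{'red': [0.6913, 0.0863], 'yel': [0.6842, 0.1899], 'grn': [0.6358, 0.1633], 'piv': [0.5714, 0.0878]}
inner 1.714 middle 1.490 outer 1.136 rad
top tray (array([ 5.57662659e-01, -4.24194336e-06]), (129.8755645751953, 91.4197006225586), 81.22195434570312) [-8.82489331e-06  1.10772997e-03]
```

View pics/t2.png

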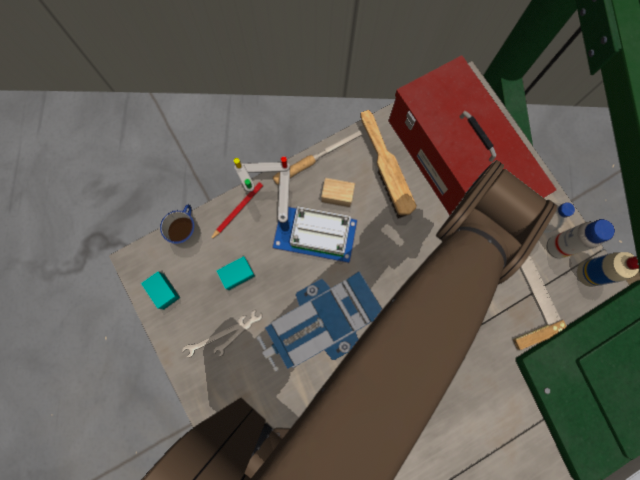

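The stack is level and centred (320,230), and the offcut is on the table at (338,190). The pins are where they were. Next I move above the green pin.

```bash
python3 go.py .6365 .1634 .22 -28
```

```text
dx 45.46 dy 5.20 dz 0.14 twist 19.0 end q6~ [-138, 42] cur q6 -29 cur ang -9.0
```

```bash
python3 -m pendant '[{"dx":5,"dy":0.6,"dz":-1,"twist":2},{"dx":10,"dy":1.2,"dz":-1,"twist":4},{"dx":15,"dy":1.8,"dz":-1,"twist":6},{"dx":20,"dy":2.4,"dz":-1,"twist":8},{"dx":25,"dy":3,"dz":-1,"twist":10},{"dx":30,"dy":3.5,"dz":-1,"twist":12},{"dx":35,"dy":4,"dz":-1,"twist":14},{"dx":40,"dy":4.6,"dz":-1,"twist":16},{"dx":44,"dy":5.1,"dz":-1,"twist":18},{"dx":45.5,"dy":5.2,"dz":-1,"twist":19}]' 28 20;python3 -m pendant '[{"dx":0,"dy":0,"dz":1,"twist":0},{"dx":0,"dy":0,"dz":1,"twist":0},{"dx":0,"dy":0,"dz":1,"twist":0}]'
python3 - <<'E'
from go import need; from h import *
need(.6365,.1634,.141,-28)
c=shot('scene'); cv2.imwrite('pics/s2.png',cv2.resize(c['img'][100:260,270:470,::-1],(750,600)))
E
```

```text
time: 29.18
eef_pos: [0.6354, 0.1682, 0.2313]
tcp_rot: [0.856, 0.517, -0.001, -0.001]
contact_force: [-0.4, -0.5, 0.4]
opening: 0.279
finger_force: 0.0
time: 29.55
eef_pos: [0.6361, 0.1634, 0.2218]
tcp_rot: [0.857, 0.515, -0.0, -0.0]
contact_force: [-0.1, -0.3, 1.0]
opening: 0.28
finger_force: 0.0
dx 0.02 dy 0.04 dz 8.08 twist 0.1 end q6~ [-138, 42] cur q6 34 cur ang -27.9
```

View pics/s2.png

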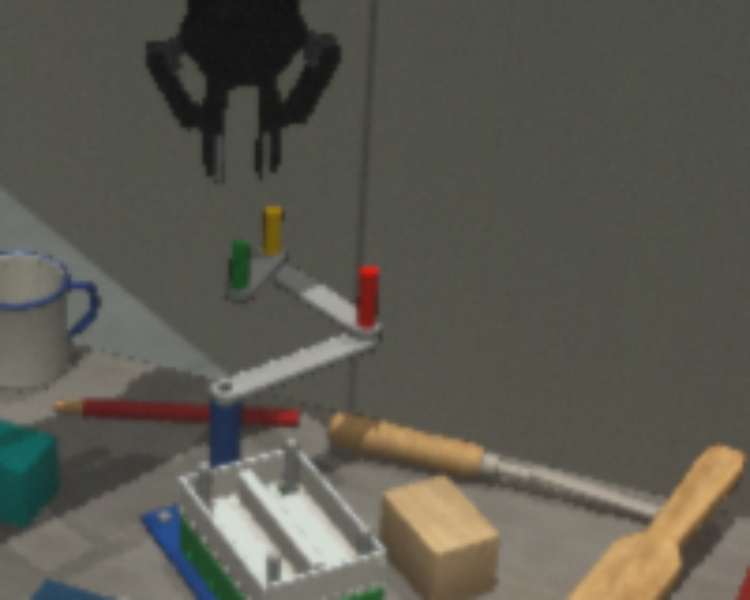

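The open fingers at (212–267,140) are centred above the green pin at (240,260). I'll descend and cage it.

```bash
python3 -m pendant '[{"dx":0,"dy":0,"dz":2,"twist":0},{"dx":0,"dy":0,"dz":4,"twist":0},{"dx":0,"dy":0,"dz":5.5,"twist":0},{"dx":0,"dy":0,"dz":6.8,"twist":0},{"dx":0,"dy":0,"dz":7.6,"twist":0},{"dx":0,"dy":0,"dz":8,"twist":0},{"dx":0,"dy":0,"dz":8,"twist":0}]'; python3 -m pendant '[{"dx":0,"dy":0,"dz":0,"twist":0},{"dx":0,"dy":0,"dz":0,"twist":0}]' 22
python3 - <<'E'
from h import *
s=ctrl.get_state(); M=R.from_quat(s['tcp_rot']).as_matrix(); y=np.array([.6845,.1901])
for a in range(-150,-70,8):
    a=min(a,-82); t=np.radians(a); p=y+.055*np.array([np.cos(t),np.sin(t)]); d=M.T@np.r_[p-s['eef_pos'][:2],0]*100
    print(a,p.round(4),'dx %.2f dy %.2f'%(d[0],d[1]))
E
```

```text
time: 30.48
eef_pos: [0.6367, 0.1642, 0.1424]
tcp_rot: [0.857, 0.516, 0.0, 0.0]
contact_force: [0.1, 0.0, 0.8]
opening: 0.282
finger_force: 0.0
time: 30.72
eef_pos: [0.6369, 0.1642, 0.143]
tcp_rot: [0.857, 0.516, 0.001, 0.0]
contact_force: [0.8, -0.1, 0.4]
opening: 0.217
finger_force: 0.0
-150 [0.6369 0.1626] dx -0.14 dy 0.07
-142 [0.6412 0.1562] dx -0.50 dy 0.74
-134 [0.6463 0.1505] dx -0.77 dy 1.47
-126 [0.6522 0.1456] dx -0.93 dy 2.22
-118 [0.6587 0.1415] dx -0.98 dy 2.98
-110 [0.6657 0.1384] dx -0.93 dy 3.75
-102 [0.6731 0.1363] dx -0.77 dy 4.50
-94 [0.6807 0.1352] dx -0.51 dy 5.22
-86 [0.6883 0.1352] dx -0.15 dy 5.90
-82 [0.6922 0.1356] dx 0.06 dy 6.22
```

```bash
python3 -m pendant '[{"dx":-0.3,"dy":0.4,"dz":0,"twist":0},{"dx":-0.5,"dy":0.8,"dz":0,"twist":0},{"dx":-0.8,"dy":1.5,"dz":0,"twist":0},{"dx":-0.9,"dy":2.2,"dz":0,"twist":0},{"dx":-1,"dy":3,"dz":0,"twist":0},{"dx":-0.9,"dy":3.7,"dz":0,"twist":0},{"dx":-0.8,"dy":4.5,"dz":0,"twist":0},{"dx":-0.5,"dy":5.2,"dz":0,"twist":0},{"dx":-0.2,"dy":5.9,"dz":0,"twist":0},{"dx":-0.1,"dy":6.1,"dz":0,"twist":0}]'; python3 -m pendant '[{"dx":0,"dy":0,"dz":0,"twist":0},{"dx":0,"dy":0,"dz":0,"twist":0}]';python3 - <<'E'
from pins import *
c=shot('top'); pins(c); c=shot('scene'); print('scene');pins(c);cv2.imwrite('pics/s3.png',cv2.resize(c['img'][100:260,270:470,::-1],(750,600)))
E
```

```text
time: 31.98
eef_pos: [0.6907, 0.1347, 0.1424]
tcp_rot: [0.857, 0.516, 0.0, 0.0]
contact_force: [-1.9, -0.3, -0.7]
opening: 0.22
finger_force: 0.5
time: 32.22
eef_pos: [0.6903, 0.1347, 0.1426]
tcp_rot: [0.857, 0.516, 0.0, 0.0]
contact_force: [-0.5, -0.4, -0.2]
opening: 0.219
finger_force: 0.0
{'red': [0.6915, 0.0868], 'piv': [0.5714, 0.0878]}
scene
{'red': [0.686, 0.0793], 'grn': [0.6814, 0.1272], 'piv': [0.5714, 0.0878]}
```

View pics/s3.png

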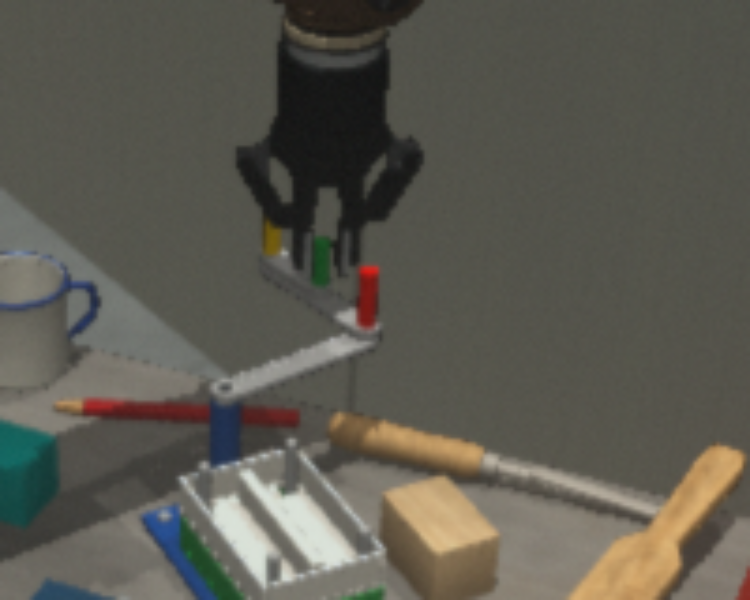

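The outer leaf now lies over the middle one: green (320,260) is on the line from red to yellow. I'll push 3 mm more against the stop, then lift and verify.

```bash
python3 -m pendant '[{"dx":0,"dy":0.2,"dz":0,"twist":0},{"dx":0,"dy":0.4,"dz":0,"twist":0},{"dx":0,"dy":0.4,"dz":0,"twist":0}]'; python3 -m pendant '[{"dx":0,"dy":-0.3,"dz":0,"twist":0},{"dx":0,"dy":-0.3,"dz":0,"twist":0},{"dx":0,"dy":-0.3,"dz":-2,"twist":0},{"dx":0,"dy":-0.3,"dz":-5,"twist":0},{"dx":0,"dy":-0.3,"dz":-8,"twist":0},{"dx":0,"dy":-5,"dz":-8,"twist":0},{"dx":0,"dy":-10,"dz":-8,"twist":0},{"dx":0,"dy":-15,"dz":-8,"twist":0},{"dx":0,"dy":-20,"dz":-8,"twist":0}]' 28;python3 - <<'E'
from pins import *
c=shot('top'); save(c,'t3.png'); pins(c); c=shot('scene'); pins(c)
E
```

```text
time: 32.7
eef_pos: [0.693, 0.1334, 0.1424]
tcp_rot: [0.857, 0.516, -0.001, -0.001]
contact_force: [-3.7, 2.4, 2.5]
opening: 0.219
finger_force: 2.4
time: 33.83
eef_pos: [0.5162, 0.2269, 0.2243]
tcp_rot: [0.857, 0.516, 0.002, 0.001]
contact_force: [0.7, 1.2, 0.9]
opening: 0.28
finger_force: 0.0
{'red': [0.6913, 0.0847], 'yel': [0.687, 0.1889], 'grn': [0.6889, 0.134], 'piv': [0.5714, 0.0878]}
inner 1.700 middle 1.503 outer 0.007 rad
{'red': [0.6869, 0.0793], 'yel': [0.682, 0.1809], 'grn': [0.6851, 0.1284], 'piv': [0.5714, 0.0878]}
inner 1.653 middle 1.450 outer -0.011 rad
```

```bash
python3 go.py .687 .189 .22 45
```

```text
dx 4.57 dy 17.16 dz 0.39 twist -72.7 end q6~ [-30, 150] cur q6 41 cur ang -27.7
```

```bash
python3 -m pendant '[{"dx":0,"dy":0,"dz":0,"twist":-10},{"dx":0,"dy":2,"dz":0,"twist":-20},{"dx":1,"dy":5,"dz":0,"twist":-30},{"dx":2,"dy":8,"dz":0,"twist":-40},{"dx":3,"dy":11,"dz":0,"twist":-50},{"dx":4,"dy":14,"dz":0,"twist":-60},{"dx":4.6,"dy":16,"dz":0,"twist":-70},{"dx":4.6,"dy":17.2,"dz":0,"twist":-72.7},{"dx":4.6,"dy":17.2,"dz":0,"twist":-72.7},{"dx":4.6,"dy":17.2,"dz":0,"twist":-72.7}]' 28; python3 go.py .687 .189 .141 45
```

```text
time: 35.17
eef_pos: [0.6906, 0.1863, 0.223]
tcp_rot: [0.385, 0.923, 0.0, 0.0]
contact_force: [0.0, -0.2, 0.3]
opening: 0.28
finger_force: 0.0
dx 0.44 dy -0.07 dz 8.20 twist -0.3 end q6~ [-30, 150] cur q6 -38 cur ang 44.7
```

```bash
python3 -m pendant '[{"dx":0.3,"dy":-0.1,"dz":0,"twist":0},{"dx":0.3,"dy":-0.1,"dz":0,"twist":0},{"dx":0.3,"dy":-0.1,"dz":2,"twist":0},{"dx":0.3,"dy":-0.1,"dz":4,"twist":0},{"dx":0.3,"dy":-0.1,"dz":5.5,"twist":0},{"dx":0.3,"dy":-0.1,"dz":7,"twist":0},{"dx":0.3,"dy":-0.1,"dz":7.8,"twist":0},{"dx":0.3,"dy":-0.1,"dz":8.1,"twist":0},{"dx":0.3,"dy":-0.1,"dz":8.1,"twist":0}]'; python3 -m pendant '[{"dx":0,"dy":0,"dz":0,"twist":0},{"dx":0,"dy":0,"dz":0,"twist":0}]' 22
python3 - <<'E'
from h import *
s=ctrl.get_state(); M=R.from_quat(s['tcp_rot']).as_matrix(); y=np.array([.6913,.0847])
for a in (92,100,108,116,124,132,140,148,156,164,172,178,182):
    t=np.radians(a); p=y+.105*np.array([np.cos(t),np.sin(t)]); d=M.T@np.r_[p-s['eef_pos'][:2],0]*100
    print(a,p.round(4),'dx %.2f dy %.2f'%(d[0],d[1]))
E
```

```text
time: 36.3
eef_pos: [0.6878, 0.188, 0.1417]
tcp_rot: [0.384, 0.923, 0.0, 0.0]
contact_force: [-1.0, -0.1, 1.2]
opening: 0.282
finger_force: 0.0
time: 36.55
eef_pos: [0.6882, 0.1883, 0.1423]
tcp_rot: [0.384, 0.923, 0.001, 0.001]
contact_force: [1.6, 1.2, 0.2]
opening: 0.221
finger_force: 0.9
92 [0.6876 0.1896] dx 0.13 dy 0.05
100 [0.6731 0.1881] dx 1.05 dy -1.09
108 [0.6589 0.1846] dx 1.80 dy -2.35
116 [0.6453 0.1791] dx 2.37 dy -3.70
124 [0.6326 0.1717] dx 2.74 dy -5.11
132 [0.621  0.1627] dx 2.92 dy -6.57
140 [0.6109 0.1522] dx 2.89 dy -8.03
148 [0.6023 0.1403] dx 2.65 dy -9.48
156 [0.5954 0.1274] dx 2.22 dy -10.88
164 [0.5904 0.1136] dx 1.59 dy -12.20
172 [0.5873 0.0993] dx 0.79 dy -13.43
178 [0.5864 0.0884] dx 0.08 dy -14.27
182 [0.5864 0.081 ] dx -0.44 dy -14.79
```

```bash
python3 -m pendant '[{"dx":0.5,"dy":-0.5,"dz":0,"twist":0},{"dx":1,"dy":-1.1,"dz":0,"twist":0},{"dx":1.8,"dy":-2.3,"dz":0,"twist":0},{"dx":2.4,"dy":-3.7,"dz":0,"twist":0},{"dx":2.7,"dy":-5.1,"dz":0,"twist":0},{"dx":2.9,"dy":-6.6,"dz":0,"twist":0},{"dx":2.9,"dy":-8,"dz":0,"twist":0},{"dx":2.7,"dy":-9.5,"dz":0,"twist":0},{"dx":2.2,"dy":-10.9,"dz":0,"twist":0},{"dx":2.1,"dy":-11.2,"dz":0,"twist":0}]'
python3 - <<'E'
from pins import *
c=shot('top');pins(c);c=shot('scene');pins(c)
s=ctrl.get_state(); M=R.from_quat(s['tcp_rot']).as_matrix(); y=np.array([.6913,.0847])
for a in (164,172,178,182):
    t=np.radians(a); p=y+.105*np.array([np.cos(t),np.sin(t)]); d=M.T@np.r_[p-s['eef_pos'][:2],0]*100
    print(a,p.round(4),'dx %.2f dy %.2f'%(d[0],d[1]))
E
```

```text
time: 37.8
eef_pos: [0.5929, 0.1227, 0.1412]
tcp_rot: [0.385, 0.923, -0.0, -0.0]
contact_force: [0.9, 1.5, -1.3]
opening: 0.219
finger_force: 0.9
{'piv': [0.5714, 0.0878]}
{'red': [0.6866, 0.0796], 'grn': [0.6386, 0.0938], 'piv': [0.5714, 0.0878]}
164 [0.5904 0.1136] dx -0.47 dy -0.84
172 [0.5873 0.0993] dx -1.27 dy -2.07
178 [0.5864 0.0884] dx -1.98 dy -2.91
182 [0.5864 0.081 ] dx -2.50 dy -3.42
```

```bash
python3 -m pendant '[{"dx":-0.5,"dy":-0.8,"dz":0,"twist":0},{"dx":-0.9,"dy":-1.5,"dz":0,"twist":0},{"dx":-1.3,"dy":-2.1,"dz":0,"twist":0},{"dx":-1.7,"dy":-2.6,"dz":0,"twist":0},{"dx":-2,"dy":-2.9,"dz":0,"twist":0},{"dx":-2.2,"dy":-3.1,"dz":0,"twist":0},{"dx":-2.3,"dy":-3.3,"dz":0,"twist":0},{"dx":-2.3,"dy":-3.3,"dz":0,"twist":0}]'
python3 - <<'E'
from pins import *
c=shot('top');pins(c);c=shot('scene');pins(c);cv2.imwrite('pics/s4.png',cv2.resize(c['img'][100:260,270:470,::-1],(750,600)))
E
```

```text
time: 38.9
eef_pos: [0.5866, 0.0847, 0.1414]
tcp_rot: [0.384, 0.923, 0.001, 0.001]
contact_force: [3.1, 3.0, -1.4]
opening: 0.22
finger_force: 2.3
{'piv': [0.5714, 0.0878]}
{'red': [0.6861, 0.0784], 'grn': [0.6353, 0.0763], 'piv': [0.5714, 0.0878]}
```

View pics/s4.png

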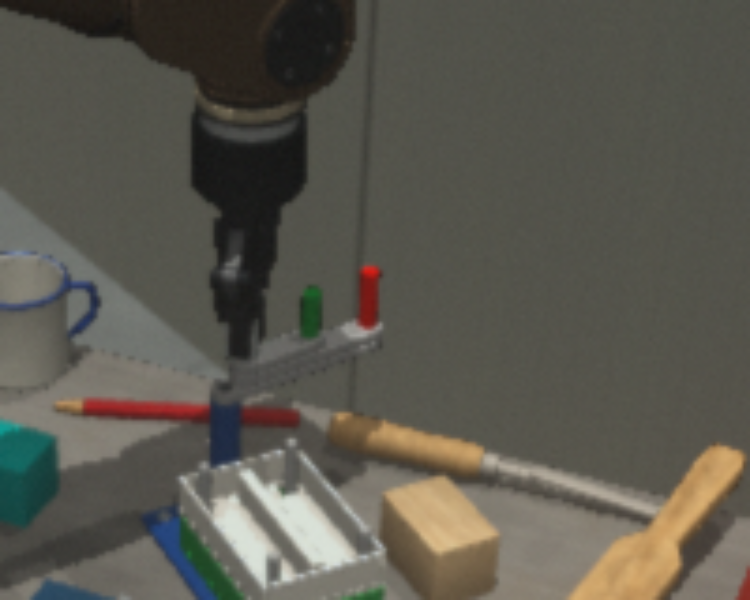

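The middle leaf is against its stop; green (312,310) and red (370,295) both sit over the inner leaf. I'll retract and move above the red pin.

```bash
python3 -m pendant '[{"dx":0.2,"dy":0.3,"dz":0,"twist":0},{"dx":0.2,"dy":0.3,"dz":0,"twist":0},{"dx":0.2,"dy":0.3,"dz":-2,"twist":0},{"dx":0.2,"dy":0.3,"dz":-5,"twist":0},{"dx":0.2,"dy":0.3,"dz":-8,"twist":0},{"dx":5,"dy":-4,"dz":-8,"twist":0},{"dx":10,"dy":-8,"dz":-8,"twist":0},{"dx":14,"dy":-8,"dz":-8,"twist":0},{"dx":14,"dy":-8,"dz":-8,"twist":0}]' 28
python3 - <<'E'
from pins import *; from go import need
c=shot('top');o=pins(c); need(*o.get('red',(.69,.085)),.22,41)
E
```

```text
time: 40.12
eef_pos: [0.4292, 0.1283, 0.2229]
tcp_rot: [0.383, 0.924, 0.0, 0.001]
contact_force: [0.1, -0.2, 0.3]
opening: 0.278
finger_force: 0.0
{'red': [0.6905, 0.0846], 'yel': [0.5869, 0.0862], 'grn': [0.6409, 0.0854], 'piv': [0.5714, 0.0878]}
inner 1.699 middle -0.012 outer -0.001 rad
dx -21.40 dy 15.38 dz 0.39 twist 3.9 end q6~ [-34, 146] cur q6 -41 cur ang 44.9
```

```bash
python3 -m pendant '[{"dx":-4,"dy":3,"dz":0,"twist":1},{"dx":-8,"dy":6,"dz":0,"twist":2},{"dx":-12,"dy":9,"dz":0,"twist":3},{"dx":-16,"dy":12,"dz":0,"twist":3.9},{"dx":-20,"dy":14.5,"dz":0,"twist":3.9},{"dx":-21.4,"dy":15.4,"dz":0,"twist":3.9},{"dx":-21.4,"dy":15.4,"dz":0,"twist":3.9},{"dx":-21.4,"dy":15.4,"dz":0,"twist":3.9}]'; python3 go.py .6905 .0846 .141 41
```

```text
time: 41.18
eef_pos: [0.6906, 0.0836, 0.2213]
tcp_rot: [0.416, 0.91, -0.0, -0.0]
contact_force: [-0.6, -0.6, -0.2]
opening: 0.278
finger_force: 0.0
dx 0.07 dy 0.06 dz 8.03 twist -0.1 end q6~ [-34, 146] cur q6 -42 cur ang 40.9
```

```bash
python3 -m pendant '[{"dx":0,"dy":0,"dz":2,"twist":0},{"dx":0,"dy":0,"dz":4,"twist":0},{"dx":0,"dy":0,"dz":5.5,"twist":0},{"dx":0,"dy":0,"dz":7,"twist":0},{"dx":0,"dy":0,"dz":7.8,"twist":0},{"dx":0,"dy":0,"dz":8,"twist":0},{"dx":0,"dy":0,"dz":8,"twist":0}]'; python3 -m pendant '[{"dx":0,"dy":0,"dz":0,"twist":0},{"dx":0,"dy":0,"dz":0,"twist":0}]' 22
python3 - <<'E'
from h import *
s=ctrl.get_state(); M=R.from_quat(s['tcp_rot']).as_matrix(); y=np.array([.5714,.0878])
for a in list(range(-2,-99,-8))+[-99,-102]:
    t=np.radians(a); p=y+.12*np.array([np.cos(t),np.sin(t)]); d=M.T@np.r_[p-s['eef_pos'][:2],0]*100
    print(a,p.round(4),'dx %.2f dy %.2f'%(d[0],d[1]))
E
```

```text
time: 42.05
eef_pos: [0.6911, 0.084, 0.1418]
tcp_rot: [0.415, 0.91, 0.0, 0.0]
contact_force: [1.0, -0.3, 0.1]
opening: 0.282
finger_force: 0.0
time: 42.3
eef_pos: [0.6914, 0.0841, 0.1422]
tcp_rot: [0.416, 0.91, 0.001, 0.001]
contact_force: [1.6, 0.4, 0.1]
opening: 0.223
finger_force: 0.6
-2 [0.6913 0.0836] dx -0.04 dy -0.04
-10 [0.6896 0.067 ] dx -1.18 dy -1.26
-18 [0.6855 0.0507] dx -2.14 dy -2.63
-26 [0.6793 0.0352] dx -2.91 dy -4.12
-34 [0.6709 0.0207] dx -3.45 dy -5.70
-42 [0.6606 0.0075] dx -3.78 dy -7.34
-50 [ 0.6485 -0.0041] dx -3.87 dy -9.01
-58 [ 0.635 -0.014] dx -3.72 dy -10.68
-66 [ 0.6202 -0.0218] dx -3.35 dy -12.31
-74 [ 0.6045 -0.0276] dx -2.75 dy -13.88
-82 [ 0.5881 -0.031 ] dx -1.94 dy -15.34
-90 [ 0.5714 -0.0322] dx -0.94 dy -16.68
-98 [ 0.5547 -0.031 ] dx 0.24 dy -17.87
-99 [ 0.5526 -0.0307] dx 0.40 dy -18.01
-102 [ 0.5465 -0.0296] dx 0.89 dy -18.40
```

```bash
python3 -m pendant '[{"dx":-0.6,"dy":-0.6,"dz":0,"twist":0},{"dx":-1.2,"dy":-1.3,"dz":0,"twist":0},{"dx":-2.1,"dy":-2.6,"dz":0,"twist":0},{"dx":-2.9,"dy":-4.1,"dz":0,"twist":0},{"dx":-3.5,"dy":-5.7,"dz":0,"twist":0},{"dx":-3.8,"dy":-7.3,"dz":0,"twist":0},{"dx":-3.9,"dy":-9,"dz":0,"twist":0},{"dx":-3.8,"dy":-10,"dz":0,"twist":0},{"dx":-3.7,"dy":-10.7,"dz":0,"twist":0},{"dx":-3.7,"dy":-10.7,"dz":0,"twist":0}]'
python3 - <<'E'
from pins import *
c=shot('scene');pins(c)
s=ctrl.get_state(); M=R.from_quat(s['tcp_rot']).as_matrix(); y=np.array([.5714,.0878])
for a in (-66,-74,-82,-90,-96,-99,-102):
    t=np.radians(a); p=y+.12*np.array([np.cos(t),np.sin(t)]); d=M.T@np.r_[p-s['eef_pos'][:2],0]*100
    print(a,p.round(4),'dx %.2f dy %.2f'%(d[0],d[1]))
E
```

```text
time: 43.55
eef_pos: [0.6337, -0.0141, 0.1417]
tcp_rot: [0.416, 0.91, -0.0, -0.0]
contact_force: [1.6, 1.6, 0.7]
opening: 0.218
finger_force: 0.9
{'yel': [0.5751, 0.0657], 'grn': [0.6029, 0.018], 'piv': [0.5714, 0.0878]}
-66 [ 0.6202 -0.0218] dx 0.27 dy -1.53
-74 [ 0.6045 -0.0276] dx 0.87 dy -3.09
-82 [ 0.5881 -0.031 ] dx 1.68 dy -4.56
-90 [ 0.5714 -0.0322] dx 2.68 dy -5.90
-96 [ 0.5589 -0.0315] dx 3.55 dy -6.80
-99 [ 0.5526 -0.0307] dx 4.02 dy -7.22
-102 [ 0.5465 -0.0296] dx 4.51 dy -7.61
```

```bash
python3 -m pendant '[{"dx":0.3,"dy":-1.5,"dz":0,"twist":0},{"dx":0.9,"dy":-3.1,"dz":0,"twist":0},{"dx":1.7,"dy":-4.6,"dz":0,"twist":0},{"dx":2.2,"dy":-5.3,"dz":0,"twist":0},{"dx":2.7,"dy":-5.9,"dz":0,"twist":0},{"dx":3.2,"dy":-6.4,"dz":0,"twist":0},{"dx":3.6,"dy":-6.8,"dz":0,"twist":0},{"dx":3.9,"dy":-7.1,"dz":0,"twist":0},{"dx":4.1,"dy":-7.3,"dz":0,"twist":0},{"dx":4.2,"dy":-7.4,"dz":0,"twist":0}]'; python3 -m pendant '[{"dx":0.1,"dy":-0.1,"dz":0,"twist":0},{"dx":0.1,"dy":-0.1,"dz":0,"twist":0},{"dx":0.1,"dy":-0.1,"dz":0,"twist":0}]'; python3 -m pendant '[{"dx":-0.2,"dy":0.3,"dz":0,"twist":0},{"dx":-0.2,"dy":0.3,"dz":0,"twist":0},{"dx":-0.2,"dy":0.3,"dz":-2,"twist":0},{"dx":-0.2,"dy":0.3,"dz":-5,"twist":0},{"dx":-0.2,"dy":0.3,"dz":-8,"twist":0},{"dx":4,"dy":-4,"dz":-8,"twist":0},{"dx":8,"dy":-8,"dz":-8,"twist":0},{"dx":13,"dy":-8,"dz":-9,"twist":0},{"dx":18,"dy":-8,"dz":-9,"twist":0},{"dx":23,"dy":-8,"dz":-9,"twist":0}]' 28;python3 - <<'E'
from pins import *
c=shot('top');pins(c);save(c,'t5.png')
E
```

```text
time: 44.85
eef_pos: [0.5505, -0.0305, 0.1413]
tcp_rot: [0.416, 0.91, 0.0, -0.0]
contact_force: [4.3, 0.6, -1.4]
opening: 0.222
finger_force: 2.2
time: 45.22
eef_pos: [0.5497, -0.0304, 0.1413]
tcp_rot: [0.416, 0.91, 0.0, 0.001]
contact_force: [6.5, 0.9, -0.4]
opening: 0.222
finger_force: 2.9
time: 46.48
eef_pos: [0.3363, 0.0914, 0.2311]
tcp_rot: [0.416, 0.909, -0.0, -0.001]
contact_force: [0.8, 0.2, 1.2]
opening: 0.28
finger_force: 0.0
{'red': [0.5527, -0.0315], 'yel': [0.5694, 0.0713], 'grn': [0.5607, 0.0175], 'piv': [0.5714, 0.0878]}
inner -0.000 middle 0.005 outer -0.002 rad
```

View pics/t5.png

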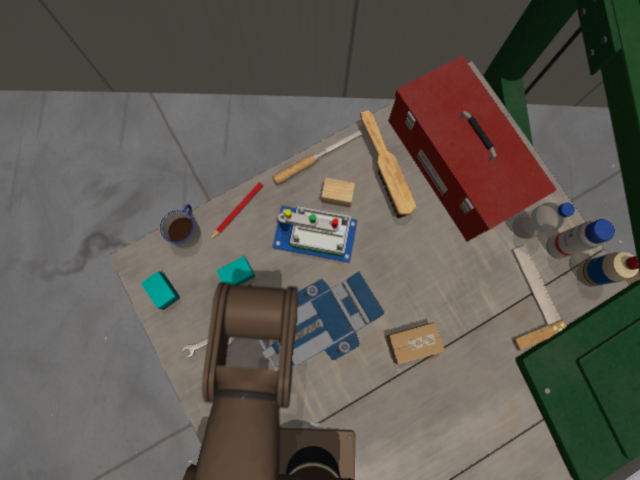

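The bar lies folded and home across the stack (285–335, 215–223). The offcut is at (338,190), and the mug and pencil haven't moved. Let it settle, then hand in.

```bash
python3 -m pendant '[{"dx":0,"dy":0,"dz":0,"twist":0},{"dx":0,"dy":0,"dz":0,"twist":0},{"dx":0,"dy":0,"dz":0,"twist":0},{"dx":0,"dy":0,"dz":0,"twist":0}]'; python3 -c "
from plant import ctrl; print(ctrl.sign_off())"
```

```text
time: 47.02
eef_pos: [0.3385, 0.0903, 0.2312]
tcp_rot: [0.416, 0.909, -0.0, -0.0]
contact_force: [-0.0, 0.1, 0.3]
opening: 0.276
finger_force: 0.0
the job is handed in; nothing more can be done
None
```

I handed in the finished job at about 47 s: the offcut is on the table behind the stand, both trays present (green, then white on top) are stacked on the posts, and the bar is folded and fully home; sign-off returned no verdict, but the last top picture put all three leaves within 0.01 rad of 0 and showed the mug and pencil where they were.

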